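# Turn the house guide's board leaf over its spine

## Robot

A 6-joint arm with a two-finger parallel gripper is mounted at the origin on the work surface. World frame = base frame: x ahead of the robot, y to its left, z up, the work surface at z = 0. Lengths are in m, angles in rad, forces in N, time in s.
With the tool pointing down it reaches from about 0.35 to 0.8 m from the base axis. Payload 7.3 kg.
Tool frame: the origin (TCP) lies at the very end of the fingers, on their centre line; the grasp point (between the pads) lies 19 mm behind it; z points along the fingers, y is the line along which they close (so a half turn about z gives the same grasp; the last joint's range is limited). The gripper opens to 85 mm and grips with 20 to 120 N. Pads are 22 mm wide; open, the fingers measure 114 mm over their backs; the gripper's body (76 mm by 85 mm) begins 54 mm behind the grasp point. The pads swing forward as they close: fully open they stand 13 mm farther back than shut.
Start: joints at [0.995, 0.342, 1.524, -0, 1.275, -0.146], TCP at [0.219, 0.477, 0.231] pointing down, gripper open.
Joint ranges: [-2.53, 2.53], [-0.77, 2.02], [0.04, 2.7], [-1, 4.14], [0.28, 2.66], [-3.11, 3.11]. Speed limits (rad/s): [2.57, 2.57, 3.14, 3.14, 3.14, 3.14].

## Interface

Orientations are given as a unit quaternion [w, x, y, z].
In Python, from plant import env gives the robot as it stands. Calls block until the motion is done:
- env.reach(position, orientation): joint-space move of the TCP to a pose.
- env.move_l(position, frame=None, speed=0.15, force_limit=None): straight line of the TCP; frame=None keeps the orientation; speed is the mean speed in m/s. With force_limit (N) it stops when the force on the tool has changed by that much, and returns True; else False.
- env.set_joints(angles): joint-space move.
- env.command_gripper(opening, strength=None): finger opening in m; strength is the grip in N (None keeps the last); returns when the fingers have stopped.
- env.wait(seconds).
- env.solve_ik(position, orientation): joint angles nearest the present ones, or None.
- env.get_obs(): the state.
- env.read_camera(name): name is "scene" or "side" or "wrist"; returns a dict with "image" (480x640x3 uint8, blue, green, red), "fov_y" (degrees; the focal length in pixels is half the picture's height over the tangent of half this angle, whatever the lens; pixels are square), "cx", "cy" (the principal point, pixels), "origin" and "orientation" of the camera in the world. Camera axes: x right, y up, looking along -z (the intrinsics and any distortion apply to the point x, -y, -z); pixel columns grow to the right and rows downward; lengths in m; the calibration is good to about 2 mm. A picture is of the moment at which its call begins. There is no depth.
A pose or a line that the arm cannot do raises env.MotionError and nothing moves.
- env.finish_job(): hands the job in; it is judged then, once.
Trained networks look in the newest picture that a camera, given by its name, has taken for a name from the list of things; names that differ only in an ending like _2 or _b are one class to them, and where a whole thing is asked for, a point or a joint stands for the part that bears it (a point fixed in the world has none). Each returns a list of dicts, best first, with "p" (0 to 1); they miss things now and then, are a little off and sometimes report something else, mostly with a low value. They report only what shows in the picture. A call takes as long as a camera call.
- env.spot_in(camera, label): "rect" ([centre column, centre row, width, height] in pixels, round what is visible of it).
The state is a dict: "time_s": time; "joint_positions": joint angles; "dq": joint speeds; "tau": joint torques, N m; "position": TCP position; "eef_rot": TCP orientation; "wrist_force": force on the tool from outside, world axes, zero at the start; "wrist_torque": the same for the moment, N m; "width": finger opening in m; "grip_force": force on a finger pad.
Only numpy, scipy, OpenCV 4.12 (cv2) and the standard library are available. Lean on these libraries where they do the work, as an engineer would, in place of code of your own. Each camera call takes 0.05 s, during which the arm holds its last target. There are 200 camera calls.

## Task

The flat's house guide lies open on the side table, its one board leaf on the half to the robot's left, where a fingertip fits under its overhanging free edge. Turn the leaf gently over the spine and push it down until it lies flat on the other half with the floor plan showing. Only push it: do not pinch the leaf between the fingers, fling it, press hard, or lift, tip or drag the guide, and leave the jar, cup, bowl and remote where they stand.

Things in the scene. Friction and masses are not known exactly. Their poses are not given: they have to be found in the camera images.
- guide: Loose house guide, 1.2 kg, lying open: 176 mm along its spine (its x axis, within 0.4 rad of straight away from the robot), a page block on each side (left is +y, right is -y). The blocks reach 98 mm from the spine and are 34 mm high, with upright outer sides. Origin: centre of the underside, on the table.
- spine (a point): Midpoint of the hinge axis (steel rod, 8 mm thick) above the middle of the guide, 38 mm above the table. Axes as the guide: x along the spine, y to the left half, where the leaf starts, z up.
- leaf_edge (a point): Midpoint of the leaf's free long edge, 130 mm from the hinge axis, mid-thickness; moves with the leaf. y points from hinge to free edge. Stiff plywood leaf, 170 mm along the spine, 3 mm thick at its 10 mm border, 6 mm over the faced middle, 90 g. Flat on the left half its whole free edge overhangs the page block by 32 mm, underside 36 mm above the table, nothing below.
- leaf (a joint): Hinge angle of the leaf about the spine, rad: 0 = flat on the left half (+y of the guide), pi/2 = upright, 3.14 = flat on the right half (-y of the guide), both are stops. The hinge is stiff: the leaf stays at whatever angle it is left, and about 1.5 N at the free edge moves it. It starts between 0 and 0.12.
- plan_face: Paper-white panel with a floor plan on the leaf, 150 x 105 x 1.5 mm, on the face that looks down at the start and up when the leaf has been turned; 10 mm in from the leaf's free edge and ends. Origin: midpoint of the hinge axis.
- blank_face: Plain plywood panel on the leaf's other face, same size; looks up at the start. Origin: midpoint of the hinge axis.
- jar: Bystander: empty glass jar with aluminium lid, 72 mm wide, 115 mm high, to the right of the guide. Origin: centre of its underside.
- cup: Bystander: blue ceramic espresso cup with a handle, 64 mm wide, 58 mm high, to the right of the guide. Origin: centre of its underside.
- bowl: Bystander: rubberwood bowl, 140 mm wide, 55 mm high, to the left of the guide. Origin: centre of its underside.
- remote: Bystander: white plastic remote control, 150 x 42 x 18 mm, lying beyond the guide. Origin: centre of its underside, long side along its x.

How it is judged:
On the way:
1. the leaf stands up off the left half (between 60 and 150 degrees open) (value of joint leaf between 1.05 and 2.62 rad), for 0.1 s.
At the end, for the whole second after the job is handed in: The leaf lies flat on the right half (hinge angle above 3.06 rad, about 10 mm at the edge) and at rest, the guide flat and within 30 mm of its start, every bystander within 20 mm of its start (value of joint leaf above 3.06 rad and not (velocity of joint leaf above 0.1 rad/s or velocity of joint leaf below -0.1 rad/s) and distance of guide from where it was at the start of the episode below 0.03 m and angle between guide's own z axis and vertical below 0.05 rad and linear speed of guide below 0.02 m/s and distance of each of jar, cup, bowl, remote from where it was at the start of the episode below 0.02 m); the robot touches nothing.
It fails at once if the leaf is pinched: fingers on both of its faces at once (contact force between the fingers and plan_face above 0.4 N and contact force between the fingers and blank_face above 0.4 N).
It fails at once if the leaf is flung over (faster than 5 rad/s) (velocity of joint leaf above 5 rad/s).
It fails at once if the leaf is pressed or squeezed hard (over 60 N) (contact force between the fingers and leaf above 60 N).
It fails at once if the guide is lifted, tipped or dragged (over 12 mm up, 0.15 rad, 30 mm) (height (world z) of guide above 0.012 m or angle between guide's own z axis and vertical above 0.15 rad or distance of guide from where it was at the start of the episode above 0.03 m).
It fails at once if a bystander is knocked, lifted or shifted more than 20 mm (distance of any of jar, cup, bowl, remote from where it was at the start of the episode above 0.02 m).
It also fails if it takes over 48 s, if anything falls off the work surface, if the arm or the gripper's body presses on something with over 40 N, if the wrist force passes 120 N, or if a joint passes its speed limit or range.

## Working session

There is one attempt and no reset: what is moved stays moved. The work goes in short steps, each a Python script; the robot and the scene stay as the last script left them, time stands still between calls to the robot, and variables do not carry over. Pictures are saved under pics/ and viewed, at most 10 in all, crops included, and the job is handed in when it is done.

```bash
ls; mkdir -p pics; python3 - <<'E'
from plant import env
import cv2,numpy as np
o=env.get_obs();print(o["time_s"],o["position"],o["eef_rot"],o["width"])
ims=[]
for c in ["scene","side"]:
    r=env.read_camera(c);cv2.imwrite(f"pics/{c}0.png",r["image"])
    print(c,{k:v for k,v in r.items() if k!="image"})
    for l in ["guide","spine","leaf_edge","blank_face","jar","cup","bowl","remote"]:
        d=env.spot_in(c,l);print(l,[(np.round(x["rect"]).tolist(),round(x["p"],2)) for x in d[:2]])
print(env.get_obs()["time_s"])
E
```

```text
pics
plant.py
0.0 [0.21851168 0.4768987  0.23062619] [-2.95277377e-04  2.13265822e-01  9.76993882e-01 -7.46409476e-04] 0.08532687740712946
scene {'fov_y': 55.36122314186006, 'cx': 323.2262087521713, 'cy': 236.76435066787556, 'origin': array([1.1296273 , 0.40119589, 0.87966027]), 'orientation': array([0.42700774, 0.14880927, 0.28425367, 0.84541116])}
guide [([347.0, 216.0, 113.0, 82.0], 0.86)]
spine [([347.0, 216.0, 114.0, 87.0], 0.72)]
leaf_edge [([358.0, 225.0, 84.0, 62.0], 0.72)]
blank_face [([359.0, 225.0, 80.0, 56.0], 0.78)]
jar [([229.0, 135.0, 30.0, 50.0], 0.66)]
cup [([180.0, 176.0, 32.0, 34.0], 0.7)]
bowl [([498.0, 311.0, 71.0, 59.0], 0.62)]
remote [([263.0, 281.0, 52.0, 55.0], 0.94), ([360.0, 225.0, 74.0, 56.0], 0.6)]
side {'fov_y': 48.80504366593943, 'cx': 314.8609611496229, 'cy': 238.39732734967788, 'origin': array([ 0.45364654, -0.81858943,  0.73966368]), 'orientation': array([ 0.89644272,  0.43320884, -0.0467706 , -0.08082736])}
guide [([258.0, 265.0, 104.0, 91.0], 0.82)]
spine [([260.0, 263.0, 100.0, 92.0], 0.89)]
leaf_edge [([267.0, 240.0, 86.0, 44.0], 0.64)]
blank_face [([265.0, 234.0, 78.0, 41.0], 0.74), ([387.0, 266.0, 72.0, 33.0], 0.21)]
jar [([275.0, 422.0, 53.0, 86.0], 0.62)]
cup [([395.0, 418.0, 42.0, 69.0], 0.95), ([257.0, 265.0, 101.0, 86.0], 0.62)]
bowl [([260.0, 157.0, 52.0, 34.0], 0.9)]
remote [([386.0, 266.0, 70.0, 30.0], 0.8)]
0.9
```

View pics/scene0.png

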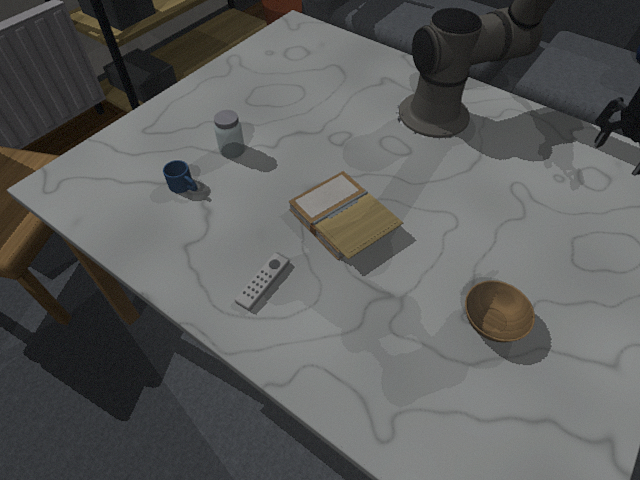

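View pics/side0.png

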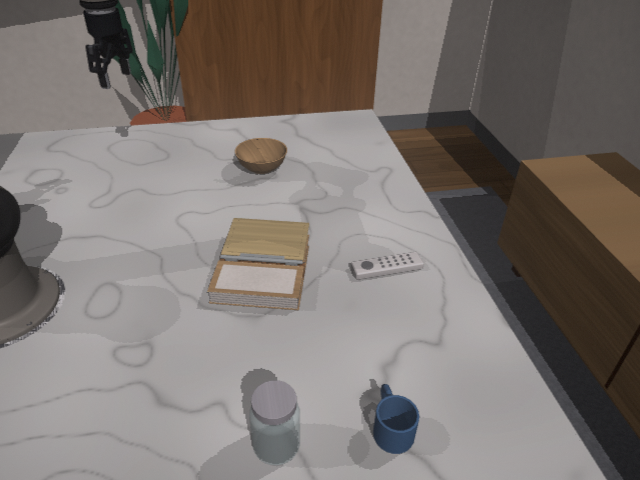

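The scene view shows the guide at about (347,216), with the leaf (plywood) running from the spine, (314,232)–(367,190), to the free edge, (345,258)–(403,222). The side view shows it at (258,265), with the leaf free edge at the top, near row 220. The bowl, remote, jar and cup stand well clear. I'll zoom in for the corners.

```bash
python3 - <<'E'
import cv2,numpy as np
a=cv2.imread("pics/scene0.png")[160:270,280:415];b=cv2.imread("pics/side0.png")[210:315,200:320]
a=cv2.resize(a,None,fx=5,fy=5,interpolation=cv2.INTER_CUBIC)[:, :];b=cv2.resize(b,None,fx=5,fy=5,interpolation=cv2.INTER_CUBIC)
cv2.imwrite("pics/ca.png",a);cv2.imwrite("pics/cb.png",b)
E
```

```text
(no output)
```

View pics/ca.png

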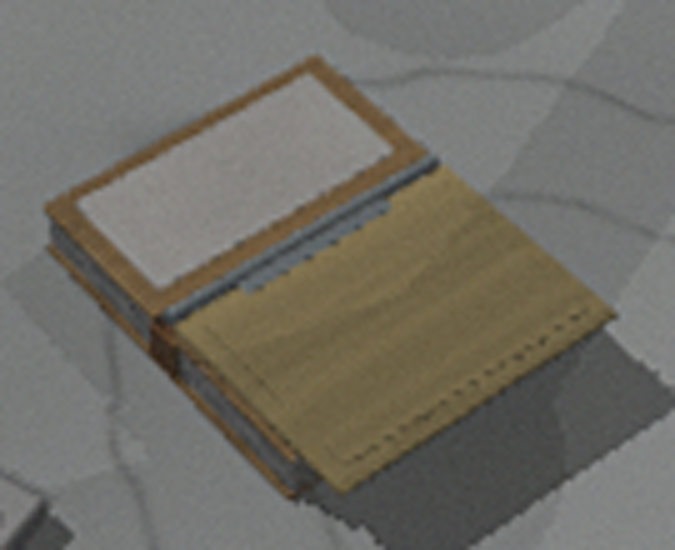

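View pics/cb.png

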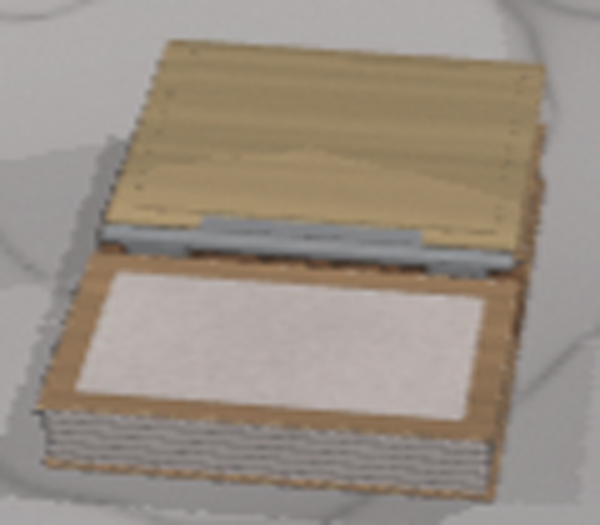

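Scene crop: leaf free corners are at (403,224) near the robot and (349,258) far from it, and the rod ends are at (367,192) and (314,223). Side crop: free corners at (234,218) and (309,223), rod ends at (221,256) and (304,262). I'll triangulate and fit the model.

```bash
cat >h.py <<'E'
import numpy as np,cv2
from scipy.spatial.transform import Rotation as R
from scipy.optimize import least_squares
def proj(c,P):
    p=R.from_quat(np.array(c["orientation"])[[1,2,3,0]]).inv().apply(np.atleast_2d(P)-c["origin"])
    f=240/np.tan(np.radians(c["fov_y"])/2)
    return np.c_[c["cx"]+f*p[:,0]/-p[:,2],c["cy"]+f*p[:,1]/p[:,2]]
def ray(c,u):
    f=240/np.tan(np.radians(c["fov_y"])/2)
    d=R.from_quat(np.array(c["orientation"])[[1,2,3,0]]).apply([(u[0]-c["cx"])/f,-(u[1]-c["cy"])/f,-1]);return d/np.linalg.norm(d)
def tri(cs,us):
    A=0;b=0
    for c,u in zip(cs,us):
        d=ray(c,u);M=np.eye(3)-np.outer(d,d);A=A+M;b=b+M@c["origin"]
    return np.linalg.solve(A,b)
E
python3 - <<'E'
from h import *; from plant import env
A=env.read_camera("scene");B=env.read_camera("side")
a=np.array([[617,318],[343,490],[318,58],[47,208],[433,160],[168,315]])/5+[279.6,159.6]
b=np.array([[168,40],[545,66],[40,408],[495,440],[105,232],[518,258]])/5+[199.6,209.6]
for u,v in zip(a,b):print(np.round(tri([A,B],[u,v]),4))
def pts(q):
    x,y,yaw,th,z=q; c,s=np.cos(th),np.sin(th)
    L=np.array([[-.085,.13*c-.0015*s,.038+.13*s+.0015*c],[.085,.13*c-.0015*s,.038+.13*s+.0015*c],[-.088,-.098,.034],[.088,-.098,.034],[-.085,0,.042],[.085,0,.042]])
    return R.from_euler('z',yaw).apply(L)+[x,y,z]
f=lambda q:np.r_[proj(A,pts(q))-a,proj(B,pts(q))-b].ravel()
s=least_squares(f,[.5,.05,0,.05,0],loss='soft_l1');print(s.x.round(4));print(f(s.x).reshape(-1,2).round(1).tolist())
gnd=lambda c,u,h:(lambda d:c["origin"]+d*(h-c["origin"][2])/d[2])(ray(c,u))
for n,u,v,h in [("jar",(229,135),(275,422),.055),("cup",(178,176),(395,418),.03),("bowl",(498,311),(260,157),.03),("remote",(263,281),(386,266),.01)]:
    print(n,gnd(A,u,h).round(3),gnd(B,v,h).round(3))
E
```

```text
[0.461  0.1549 0.0391]
[0.6227 0.1066 0.0405]
[ 0.3962 -0.0632  0.0303]
[ 0.5643 -0.1108  0.0311]
[0.4264 0.0283 0.0373]
[ 0.5887 -0.0175  0.0393]
[ 0.5073  0.0061 -0.2755  0.0291 -0.0037]
[[-0.2, -0.2], [-0.5, 1.4], [-0.7, 0.1], [-1.3, 0.6], [0.4, -0.2], [-0.6, 0.9], [-0.1, -0.1], [0.1, -0.4], [-0.7, 0.0], [-0.2, 0.3], [-0.8, -0.8], [-0.8, -0.3]]
jar [ 0.488 -0.379  0.055] [ 0.487 -0.381  0.055]
cup [ 0.665 -0.397  0.03 ] [ 0.668 -0.391  0.03 ]
bowl [0.54  0.431 0.03 ] [0.55  0.431 0.03 ]
remote [ 0.768 -0.02   0.01 ] [ 0.764 -0.03   0.01 ]
```

```bash
cat >>h.py <<'E'
G=np.array([.5073,.0061,0]);YAW=-.2755;S=.016
Rg=R.from_euler('z',YAW)
def elev(th): return np.radians(np.interp(np.degrees(th),[45,105],[40,90]))
def pose(th,flip,e=None,dy=0,dz=0,hz=.037,xs=0):
    e=elev(th) if e is None else e
    u=np.array([np.cos(e),np.sin(e)]);m=np.array([-np.sin(e),np.cos(e)])
    r=np.array([np.cos(th),np.sin(th)]);n=np.array([np.sin(th),-np.cos(th)])
    H=np.array([0,hz])
    if th<=e: tip=H+.13*r+.0015*n-.011*m-S*u
    else: tip=H+(.13-S)*r+.003*n-.011*m
    p=Rg.apply([xs,tip[0]+dy,tip[1]+dz])+G
    z=np.array([0,-u[0],-u[1]]);y=np.array([flip,0,0.]);x=np.cross(y,z)
    q=(Rg*R.from_matrix(np.c_[x,y,z])).as_quat()
    return p,q[[3,0,1,2]]
E
python3 - <<'E'
from h import *; from plant import env
for xs in (0,-.04):
 for f in (1,-1):
  print(xs,f)
  for t,dy,dz in [(0.03,.08,.06),(.03,.05,-.005),(.03,0,-.005),(.5,0,0),(.9,0,0),(1.3,0,0),(1.7,0,0),(2.4,0,0),(3.14,0,0)]:
    p,q=pose(t,f,dy=dy,dz=dz,xs=xs);j=env.solve_ik(p,q);print(p.round(3),None if j is None else np.round(j,2))
E
```

```text
0 1
[0.563 0.203 0.081] [ 0.5   1.03  0.97 -0.59  1.79  0.85]
[0.555 0.174 0.016] [ 0.48  1.07  1.08 -0.6   1.66  0.91]
[0.541 0.126 0.016] [ 0.42  1.02  1.22 -0.63  1.56  0.93]
[0.537 0.112 0.079] [ 0.41  0.91  1.25 -0.64  1.61  0.87]
[0.529 0.084 0.117] [ 0.35  0.78  1.35 -0.61  1.54  0.81]
[0.519 0.048 0.141] [ 0.18  0.56  1.52 -0.41  1.29  0.62]
[0.507 0.005 0.149] [-0.07  0.41  1.67 -0.12  1.09  0.26]
[ 0.488 -0.062  0.116] [-0.28  0.41  1.77 -0.    0.96 -0.01]
[ 0.479 -0.093  0.04 ] [-0.35  0.53  1.85 -0.    0.76 -0.07]
0 -1
[0.563 0.203 0.081] [ 0.5   1.03  0.97 -0.59  1.79 -2.29]
[0.555 0.174 0.016] [ 0.48  1.07  1.08 -0.6   1.66 -2.23]
[0.541 0.126 0.016] [ 0.42  1.02  1.22 -0.63  1.56 -2.22]
[0.537 0.112 0.079] [ 0.41  0.91  1.25 -0.64  1.61 -2.27]
[0.529 0.084 0.117] [ 0.35  0.78  1.35 -0.61  1.54 -2.33]
[0.519 0.048 0.141] [ 0.18  0.56  1.52 -0.41  1.29 -2.53]
[0.507 0.005 0.149] [-0.07  0.41  1.67 -0.12  1.09 -2.88]
[ 0.488 -0.062  0.116] None
[ 0.479 -0.093  0.04 ] [-0.35  0.53  1.85 -0.    0.76  3.07]
-0.04 1
[0.525 0.214 0.081] [ 0.54  0.99  1.08 -0.56  1.76  0.91]
[0
[... 271 characters left out ...]
.41  1.26  0.66]
[0.469 0.016 0.149] [-0.06  0.35  1.77 -0.12  1.05  0.28]
[ 0.449 -0.051  0.116] [-0.28  0.35  1.88 -0.    0.91 -0.01]
[ 0.441 -0.082  0.04 ] [-0.36  0.47  1.96 -0.    0.7  -0.08]
-0.04 -1
[0.525 0.214 0.081] [ 0.54  0.99  1.08 -0.56  1.76 -2.23]
[0.516 0.185 0.016] [ 0.51  1.03  1.18 -0.57  1.62 -2.17]
[0.503 0.137 0.016] [ 0.46  0.98  1.32 -0.6   1.53 -2.16]
[0.499 0.122 0.079] [ 0.44  0.87  1.35 -0.61  1.58 -2.21]
[0.491 0.095 0.117] [ 0.39  0.74  1.44 -0.59  1.51 -2.27]
[0.481 0.059 0.141] [ 0.21  0.51  1.62 -0.41  1.26 -2.48]
[0.469 0.016 0.149] [-0.06  0.35  1.77 -0.12  1.05 -2.86]
[ 0.449 -0.051  0.116] None
[ 0.441 -0.082  0.04 ] [-0.36  0.47  1.96 -0.    0.7   3.06]
```

```bash
python3 - <<'E'
from h import *; from plant import env
env.command_gripper(0)
p,q=pose(.03,1,dy=.08,dz=.10); env.reach(p,q)
print(env.get_obs()["time_s"])
print(env.move_l(pose(.03,1,dy=.06,dz=-.006)[0],speed=.1,force_limit=5))
print(env.move_l(pose(.03,1,dz=-.006)[0],speed=.06,force_limit=5))
o=env.get_obs();print(o["time_s"],o["position"],o["wrist_force"],o["width"])
a=env.read_camera("scene")["image"][120:320,240:480];b=env.read_camera("side")["image"][130:310,180:360]
cv2.imwrite("pics/ins.png",np.hstack([cv2.resize(x,(400,360),interpolation=cv2.INTER_CUBIC) for x in (a,b)]))
E
```

```text
3.4167
False
False
5.7917 [0.54137343 0.12651935 0.01464754] [-0.71055511 -0.18267644  1.27189992] -0.00011967373228322457
```

View pics/ins.png

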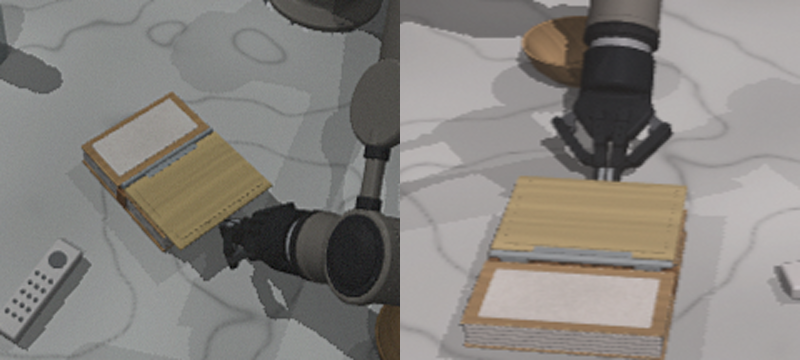

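The closed fingertip is under the middle of the free edge (left panel about (232,240), right panel about (605,180)). The guide hasn't moved and the bowl is clear. Next I lift the leaf to upright in small steps.

```bash
python3 - <<'E'
from h import *; from plant import env
for d in range(5,86,8):
    p,q=pose(np.radians(d),1)
    hit=env.move_l(p,frame=q,speed=.06,force_limit=20)
    o=env.get_obs();print(d,hit,round(o["time_s"],2),np.round(o["wrist_force"],1))
    if hit: break
a=env.read_camera("scene")["image"][120:320,240:480];b=env.read_camera("side")["image"][130:310,180:360]
cv2.imwrite("pics/up.png",np.hstack([cv2.resize(x,(400,360),interpolation=cv2.INTER_CUBIC) for x in (a,b)]))
E
```

```text
5 False 6.27 [-0.1  0.7  0.3]
13 False 6.72 [-0.1 -0.1 -0.2]
21 False 7.17 [ 0.2 -1.1  0.5]
29 False 7.62 [-1.1  0.1 -0.5]
37 False 8.07 [-0.3 -0.8  0.3]
45 False 8.47 [-0.1  0.2 -0.2]
53 False 8.88 [-0.1  0.3  0.4]
61 False 9.3 [ 0.2 -0.6  0. ]
69 False 9.72 [0.4 0.2 0.9]
77 False 10.13 [-0.2  0.1 -0.1]
85 False 10.54 [ 0.1 -0.6 -0.9]
```

View pics/up.png

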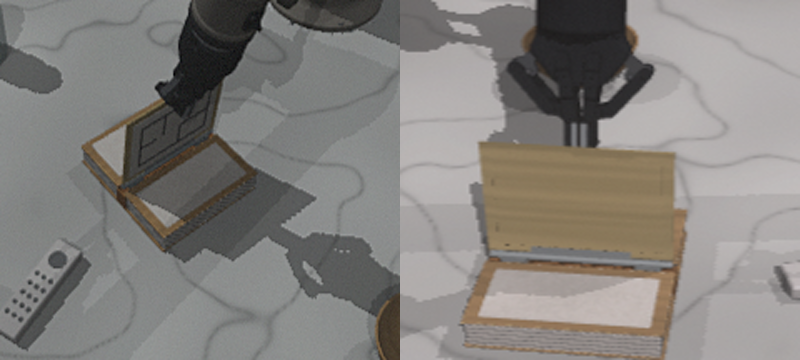

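The leaf is nearly upright (its plan is visible at about (175,130) in the left panel), the finger is behind it and the guide is still in place. Next I push it over and down.

```bash
python3 - <<'E'
from h import *; from plant import env
for d in list(range(93,174,8))+[177]:
    p,q=pose(np.radians(d),1)
    hit=env.move_l(p,frame=q,speed=.06,force_limit=20)
    o=env.get_obs();print(d,hit,round(o["time_s"],2),np.round(o["wrist_force"],1))
    if hit: break
else:
    p=env.get_obs()["position"]
    print(env.move_l(p-[0,0,.025],speed=.02,force_limit=10))
    o=env.get_obs();print(o["time_s"],o["position"],o["wrist_force"])
    env.wait(.3);p=env.get_obs()["position"];env.move_l(p+[0,0,.15],speed=.1)
    env.reach([.45,.25,.3],env.get_obs()["eef_rot"])
a=env.read_camera("scene")["image"][100:300,220:460];b=env.read_camera("side")["image"][180:360,170:350]
cv2.imwrite("pics/end.png",np.hstack([cv2.resize(x,(400,360),interpolation=cv2.INTER_CUBIC) for x in (a,b)]))
E
```

```text
93 False 11.05 [-0.1 -0.1 -0.6]
101 False 11.46 [-0.1  0.8 -0.3]
109 False 11.88 [-0.1 -1.7  0.5]
117 False 12.29 [ 1.   0.5 -0.6]
125 False 12.71 [-0.1  0.3  0.1]
133 False 13.12 [-0.1 -0.3 -0.4]
141 False 13.54 [ 0.3  0.2 -0.6]
149 False 13.96 [ 0.2 -0.4  0.3]
157 False 14.38 [ 0.4  1.2 -0.6]
165 False 14.79 [ 0.1 -0.5  0.1]
173 False 15.21 [-0.1  0.2  0.1]
177 False 15.49 [ 0.4 -0.7  0.6]
True
16.025 [ 0.47957579 -0.09284544  0.04093103] [-1.53696425  0.90108213  6.86839884]
```

View pics/end.png

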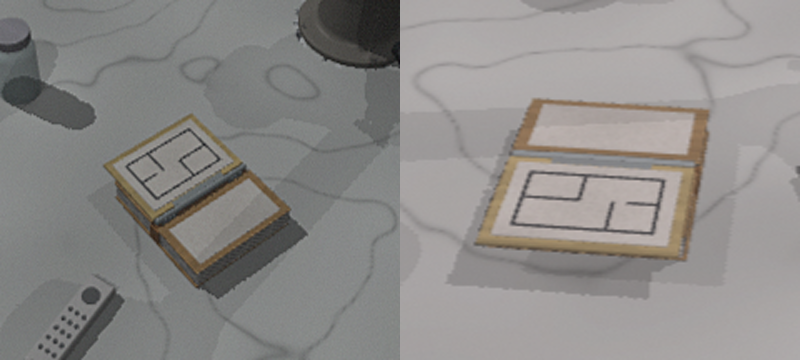

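The leaf lies flat on the right half with the plan facing up (left panel about (175,165), right panel about (590,205)). The push stopped at a tip height of 41 mm, which matches the top of the flat leaf, and the arm is clear.

```bash
python3 -c "
from plant import env
print(env.finish_job())"
```

```text
the job is handed in; nothing more can be done
None
```

The leaf is turned over and lies flat on the right half with the floor plan showing; the guide looked unmoved, the arm stayed clear of the other items, and the job is handed in (no verdict was returned).

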